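Stow the stock tray under the shelf stand and bolt it in

ROBOT

A 7-joint arm with a two-finger parallel gripper is mounted at the origin on the work surface. World frame = base frame: x ahead of the robot, y to its left, z up, the work surface at z = 0. Lengths are in m, angles in degrees, forces in N, time in s.
With the tool pointing down it reaches from about 0.35 to 0.9 m from the base axis. Payload 8.1 kg.
Tool frame: the origin (TCP) lies midway between the tips of the shut fingers; the grasp point (between the pads) lies 19 mm behind it; z points along the fingers, y is the line along which they close (so a half turn about z gives the same grasp; the last joint's range is limited). The gripper opens to 85 mm and grips with 20 to 120 N. Pads are 22 mm wide; open, the fingers measure 114 mm over their backs; the gripper's body (76 mm by 85 mm) begins 54 mm behind the grasp point. The pads swing forward as they close: fully open they stand 13 mm farther back than shut.
Start: joints at [65.054, 24.895, 1.432, 90.138, -0.665, 64.973, -4.303], TCP at [0.204, -0.591, 0.231] pointing down, gripper open.
Joint ranges: [-149.89, 149.89], [-25.12, 119.58], [-72.63, 75.52], [4.76, 147.25], [-75.54, 255.54], [6.69, 114.76], [-157.13, 157.13]. Speed limits (degrees/s): [127.2, 127.2, 172.46, 172.46, 180, 180, 180].

INTERFACE

Orientations are given as [roll, pitch, yaw] about the fixed x, y, z axes, in that order (R = Rz(yaw) Ry(pitch) Rx(roll)).
In Python, from cell import ctrl gives the robot as it stands.
- The arm moves only by the shell command python3 -m jog 'ROWS' [FORCE]. ROWS is JSON, a list that holds one entry, the list of rows, each a list of 7 numbers: the shift along the tool's x, y, z in cm, then the turn, a rotation vector about the tool's x, y, z in rad, then the closure, from -1 (fully open) to 1 (shut). A call has exactly 5 rows; each row shifts and turns the commanded pose from where the row before left it, along the tool's axes as they then stand; what a row does not reach is not made up. A row lasts 1/8 s, in which the tool goes at most 62.5 mm and 10.7 degrees, less where a joint would pass 70% of its speed; a pose out of reach is approached as far as the arm can. A call with a gripper value outside its range is refused whole. The fingers move at their own pace and stop on an object; FORCE is the grip in N (left out, the last holds). Time passes only in rows, so rows that do not move let the fingers close, or fill a call up. It gives the time, the measured TCP pose, the force, the opening and the grip force at its end, in the units of the state.
- ctrl.state(): the state, without advancing time (a new reading comes with each control period).
- ctrl.get_image(name): name is "scene" or "side" or "wrist"; returns a dict with "pixels" (480x640x3 uint8, red, green, blue), "depth" (480x640 float32, m along the optical axis (not along the pixel's ray), 0 where there is no reading), "K" (3x3 intrinsics, pixels), "k1" (the pictures are not rectified: a ray, as slopes to the right and down, at radius r is drawn at 1 + k1 r^2 times it, then the intrinsics apply), "cam_to_world" (4x4, takes a point from camera to world coordinates). Camera axes: x right, y down, z forward; pixel columns grow to the right and rows downward; lengths in m; the calibration is good to about 2 mm. A picture is of the moment at which its call begins.
- ctrl.job_done(): hands the job in; it is judged then, once.
The state is a dict: "time": time; "qpos": joint angles; "dq": joint speeds; "joint_torque": joint torques, N m; "ee_pos": TCP position; "eef_rot": TCP orientation; "ft_force": force on the tool from outside, world axes, zero at the start; "torque": the same for the moment, N m; "opening": finger opening in m; "finger_force": force on a finger pad.
Only numpy, scipy, OpenCV 4.12 (cv2) and the standard library are available. Lean on these libraries where they do the work, as an engineer would, in place of code of your own. Each camera call takes 0.05 s, during which the arm holds its last target. There are 200 camera calls.

TASK

Put the grey offcut tray away under the low steel shelf stand: pull the slide bolt at its mouth fully out, slide the tray in, handle outwards and kept level, until it meets the back, then push the bolt fully home again so that it locks the tray in. Leave the carton, the tape roll, the spray can and the wrench where they are.

Things in the scene. Friction and masses are not known exactly. Their poses are not given: they have to be found in the camera images.
- rack: Fixed low stand of bare steel on the bench, one bay open at one end. Origin: on the bench top at the centre of the mouth; its +x runs into the bay, +y to the left seen looking in, z up. The bay is 120 mm wide (y -60 to +60, side walls 6 mm thick, outside +-66), 74 mm high under a 6 mm roof (top at 80 mm; roof x 0 to 202, y +-69 mm), and 196 mm deep (back wall at x = 196 mm).
- lockbolt (a joint): Slide bolt of the stand, a 12 mm square steel bar crossing the mouth at x = 8 to 20 mm, 38 to 50 mm high, carried on the -y side. 0: fully home, its tip at y = -25 mm, 35 mm into the bay. 0.045 m: fully out, tip at y = -70 mm, outside the bay. It slides along the rack's -y as it is pulled and stays where it is left (about 3 N friction).
- knob (a point): Point on the axis of the bolt's upright black knob, a cylinder 26 mm in diameter standing from 34 to 100 mm above the bench; this point is 78 mm above the bench. Bolt home: at x = 14, y = -115 mm of the rack; bolt out: y = -160 mm. It moves with the bolt.
- tray: Loose open plastic tray with wood offcuts fixed in it, 160 mm long (x), 110 wide (y), 60 high, about 0.55 kg. Origin: centre of its underside; z up. A bar handle 22 mm wide, 26 to 54 mm high, sticks out from the middle of its -x end, x = -80 to -163 mm. Stowed against the back, x along the rack's x, its origin is at x = 116 mm, y = 0 of the rack, its front wall 16 mm past the bolt.
- tray_grip (a point): Middle of the tray's handle, at x = -125 mm, y = 0, 40 mm above the underside.
- carton: Bystander: closed cardboard carton, 70 x 90 x 55 mm, standing on the stand's roof near its back end. Origin: centre of its underside.
- tape: Bystander: roll of tape lying flat on the bench, 104 mm across, 50 mm high. Origin: centre of its underside.
- spraycan: Bystander: upright can, 66 mm in diameter, 140 mm high. Origin: centre of its underside.
- wrench: Bystander: steel wrench 190 mm long lying flat on the bench. Origin: centre of its underside.

How it is judged:
By the outcome, as a careful person would: the job done as asked, in the order asked, and still so for the second after the job is handed in, with the robot touching nothing.
It also fails if it takes over 70 s, if anything falls off the work surface, if the arm or the gripper's body presses on something with over 40 N, if the wrist force passes 120 N, or if a joint passes its speed limit or range.

## Working session

There is one attempt and no reset: what is moved stays moved. The work goes in short steps, Python scripts to look and compute and a shell command to move; the robot and the scene stay as the last step left them, time stands still between calls to the robot, and variables do not carry over. Pictures are saved under pics/ and viewed, at most 10 in all, crops included, and the job is handed in when it is done.

```bash
ls; mkdir -p pics; python3 - <<'E'
from cell import ctrl
import cv2,numpy as np
s=ctrl.state();print(s)
for n in("scene","side"):
    d=ctrl.get_image(n);np.savez(f"pics/{n}0.npz",**d);cv2.imwrite(f"pics/{n}0.png",d["pixels"][:,:,::-1]);print(n,d["K"],d["k1"],d["cam_to_world"].round(3))
E
```

```text
pics
{'time': 0.0, 'qpos': array([65.05511778, 24.93765529,  1.4295049 , 90.19059255, -0.66470217,
       64.9738347 , -4.30385258]), 'dq': array([ 0.06707208,  0.07386183,  0.00325568,  0.00493338,  0.00358662,
       -0.12078   , -0.03938313]), 'joint_torque': array([-4.55423178e-04, -6.70470142e+01,  1.02496952e+00, -3.16215134e+01,
        1.55209954e-02,  1.25459078e-02,  3.06001198e-05]), 'ee_pos': array([ 0.20395072, -0.59023166,  0.23050259]), 'eef_rot': array([-1.79906549e+02,  7.87575407e-03,  1.90625733e+01]), 'ft_force': array([-0.323562  , -0.26693156, -0.49367379]), 'torque': array([-0.02716263,  0.00308466, -0.03858171]), 'finger_force': 0.0, 'opening': 0.0852526603090834}
scene [[489.87987603   0.         312.0273884 ]
 [  0.         489.87987603 240.3666829 ]
 [  0.           0.           1.        ]] -0.07730291399843779 [[-0.19   0.601 -0.777  1.607]
 [ 0.982  0.131 -0.139  0.231]
 [ 0.018 -0.789 -0.614  0.843]
 [ 0.     0.     0.     1.   ]]
side [[446.324864     0.         319.62775324]
 [  0.         446.324864   245.92673916]
 [  0.           0.           1.        ]] 0.008734893944331029 [[-0.979 -0.148  0.138  0.505]
 [-0.202  0.723 -0.66   0.727]
 [-0.002 -0.674 -0.738  0.849]
 [ 0.     0.     0.     1.   ]]
```

View pics/scene0.png

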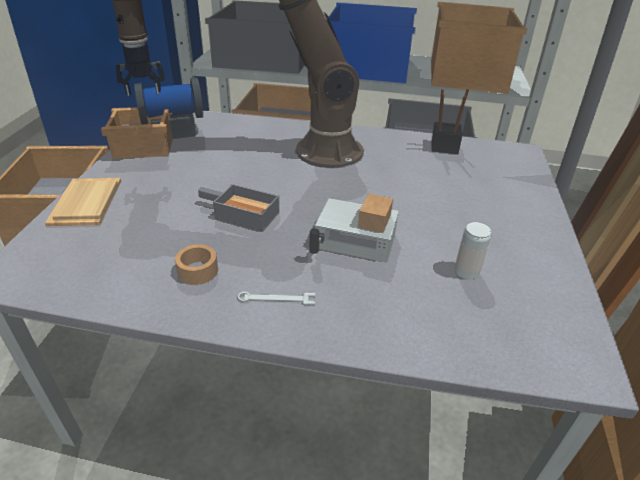

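View pics/side0.png

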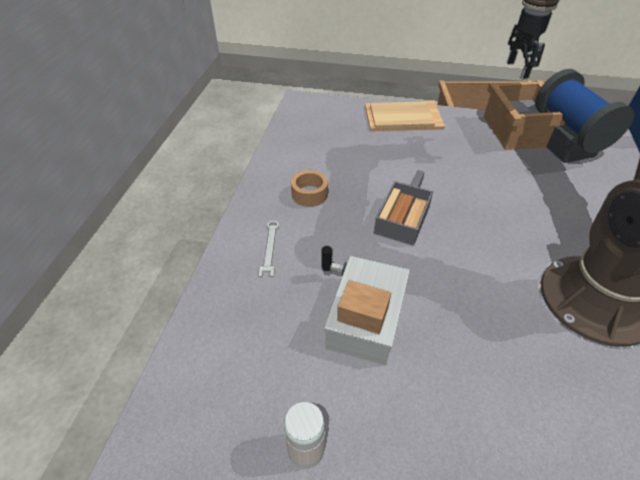

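The scene view shows the tray at (247,207) with its handle at (208,193), the stand at (355,228) with its mouth facing left, and the black knob at (315,240). The carton is on the roof at (377,213). In the side view the tray is at (404,213), its handle at (418,180), the knob at (326,258) and the roof around (370,300).

```bash
cat > h.py <<'E'
import numpy as np,cv2
def rays(d,uv):
    K=np.array(d["K"]);uv=np.atleast_2d(uv).astype(float)
    q=(uv-K[:2,2])/[K[0,0],K[1,1]];p=q.copy()
    for _ in range(8): p=q/(1+float(d["k1"])*(p**2).sum(1,keepdims=True))
    T=np.array(d["cam_to_world"]);return T[:3,3],np.c_[p,np.ones(len(p))]@T[:3,:3].T
def plane(d,uv,z):
    o,r=rays(d,uv);return o+r*((z-o[2])/r[:,2])[:,None]
def cloud(d):
    v,u=np.mgrid[:480,:640];o,r=rays(d,np.c_[u.ravel(),v.ravel()])
    return (o+r*np.array(d["depth"]).reshape(-1,1)).reshape(480,640,3)
def tri(d1,a,d2,b):
    o1,r1=rays(d1,a);o2,r2=rays(d2,b);t=np.linalg.lstsq(np.c_[r1[0],-r2[0]],o2-o1,rcond=None)[0]
    p,q=o1+t[0]*r1[0],o2+t[1]*r2[0];return (p+q)/2,np.linalg.norm(p-q)
E
python3 - <<'E'
import numpy as np,cv2
from h import *
for n in("scene","side"):
    d=np.load(f"pics/{n}0.npz");P=cloud(d);px=d["pixels"].astype(int);z=P[...,2]
    win=np.zeros((480,640),bool)
    if n=="scene":win[180:275,195:405]=1
    else:win[165:365,315:440]=1
    hsv=cv2.cvtColor(d["pixels"],cv2.COLOR_RGB2HSV).astype(int)
    h=np.histogram(z[win],bins=np.arange(-.01,.16,.005));print(n,list(h[0]))
    def rect(m,name):
        m=cv2.morphologyEx(m.astype(np.uint8),cv2.MORPH_OPEN,np.ones((2,2),np.uint8))
        k,l,st,c=cv2.connectedComponentsWithStats(m)
        for i in range(1,k):
            if st[i,4]<40:continue
            p=P[l==i];r=cv2.minAreaRect((p[:,:2]*1000).astype(np.float32));print(name,st[i,4],c[i].round(0),"zmed",np.median(p[:,2]).round(4),p[:,2].max().round(4),r,cv2.boxPoints(r).round(0).tolist())
    sat,val=hsv[...,1],hsv[...,2]
    rect(win&(z>.07)&(z<.088)&(val>110)&(sat<60),"roof")
    rect(win&(val<50)&(z>.03),"dark>.03")
    rect(win&(val<110)&(z>.02)&(z<.07)&(sat<90),"trayish")
    rect(win&(sat>110)&(z>.1),"carton")
    rect(win&(val<50)&(z>.092),"knobtop")
E
```

```text
scene [np.int64(44), np.int64(6687), np.int64(6379), np.int64(250), np.int64(218), np.int64(226), np.int64(253), np.int64(471), np.int64(464), np.int64(456), np.int64(321), np.int64(428), np.int64(394), np.int64(329), np.int64(143), np.int64(58), np.int64(56), np.int64(889), np.int64(713), np.int64(65), np.int64(65), np.int64(81), np.int64(68), np.int64(54), np.int64(51), np.int64(47), np.int64(57), np.int64(46), np.int64(321), np.int64(225), np.int64(0), np.int64(0), np.int64(0)]
roof 1568 [352. 221.] zmed 0.0796 0.8434 ((975.5551147460938, 148.18162536621094), (206.44691467285156, 1257.334228515625), 88.1286392211914) [[344.0, 66.0], [1601.0, 24.0], [1607.0, 231.0], [351.0, 272.0]]
trayish 626 [240. 196.] zmed 0.0405 0.8434 ((957.912353515625, 40.677154541015625), (1335.722900390625, 216.93309020996094), 25.546039581298828) [[309.0, -149.0], [402.0, -345.0], [1607.0, 231.0], [1514.0, 427.0]]
trayish 731 [248. 214.] zmed 0.0362 0.8434 ((1039.3251953125, -17.744796752929688), (1225.3455810546875, 189.3597412109375), 14.852646827697754) [[423.0, -83.0], [471.0, -266.0], [1656.0, 48.0]
[... 1251 characters left out ...]
8.62565612792969) [[385.0, -227.0], [480.0, -285.0], [503.0, -247.0], [408.0, -189.0]]
trayish 476 [397. 229.] zmed 0.0366 0.8494 ((514.6017456054688, 279.6824035644531), (886.7637329101562, 113.3251953125), 83.91984558105469) [[411.0, -155.0], [524.0, -167.0], [618.0, 715.0], [505.0, 727.0]]
trayish 97 [327. 266.] zmed 0.0501 0.8494 ((574.0845947265625, 370.8056335449219), (23.348529815673828, 724.5228271484375), 9.55449104309082) [[502.0, 726.0], [623.0, 12.0], [646.0, 16.0], [525.0, 730.0]]
knobtop 65 [327. 251.] zmed 0.0987 0.1042 ((622.4540405273438, 29.802995681762695), (91.9072265625, 17.88827133178711), 85.89215850830078) [[610.0, -15.0], [628.0, -17.0], [635.0, 75.0], [617.0, 76.0]]
```

```bash
python3 - <<'E'
import numpy as np,cv2
a=cv2.imread("pics/scene0.png")[180:270,190:405];b=cv2.imread("pics/side0.png")[165:365,310:440]
cv2.imwrite("pics/crop.png",np.hstack([cv2.resize(a,None,fx=2.4,fy=2.4),np.zeros((216,4,3),np.uint8)]) );
A=cv2.resize(a,(473,198),interpolation=cv2.INTER_CUBIC)
B=cv2.resize(b,None,fx=2.4,fy=2.4,interpolation=cv2.INTER_CUBIC)
C=np.zeros((480,473+312,3),np.uint8);C[:198,:473]=A;C[:,473:]=B;cv2.imwrite("pics/crop.png",C)
E
```

```text
(no output)
```

View pics/crop.png

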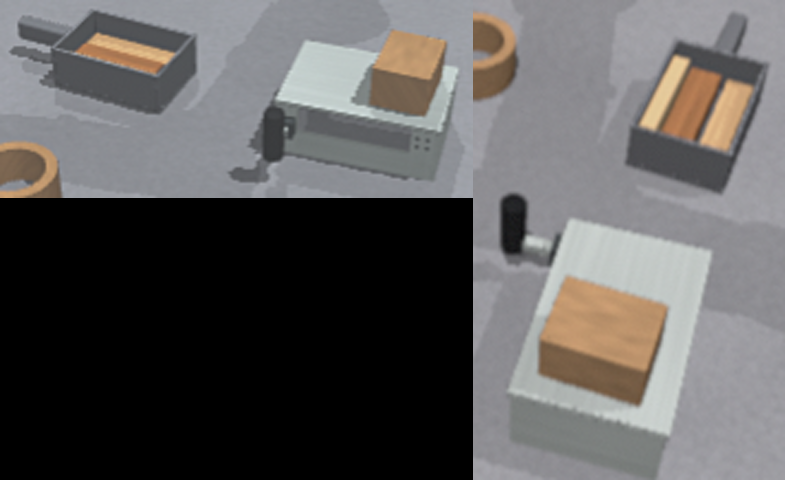

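The crop shows the roof corners at about (308,41), (275,97), (440,128) and (458,67) in the scene part, with the knob top at (273,110). The tray rim and handle are clear in both views. I'll triangulate the matching corners and check them against masked depth.

```bash
python3 - <<'E'
import numpy as np,cv2
from h import *
S=np.load("pics/scene0.npz");D=np.load("pics/side0.npz")
for n,a,b in [("roof mouth +x",(315,224.1),(350.8,256.3)),("roof mouth -x",(330,198.6),(409.2,269.6)),("roof back -x",(398.2,210.5),(391.7,345.8)),("roof back +x",(390,238.2),(326.3,327.1)),
 ("tray h+x",(213.6,205.5),(393.75,182.5)),("tray h-x",(232.3,185),(432.9,192.5)),("tray f+x",(262.7,214.5),(375.4,218.3)),("tray f-x",(279.5,197.7),(418.3,224)),("knobtop",(314,230.5),(326.7,248.3))]:
    p,e=tri(S,a,D,b);print(n,p.round(4),round(e,4))
for n,d,w in(("scene",S,(180,275,195,405)),("side",D,(165,365,315,440))):
    P=cloud(d);z=P[...,2];ok=np.zeros((480,640),bool);ok[w[0]:w[1],w[2]:w[3]]=1;ok&=d["depth"]>0
    hsv=cv2.cvtColor(d["pixels"],cv2.COLOR_RGB2HSV).astype(int);s,v=hsv[...,1],hsv[...,2]
    def rep(m,name):
        m=(m&ok).astype(np.uint8);k,l,st,c=cv2.connectedComponentsWithStats(m)
        for i in range(1,k):
            if st[i,4]<25:continue
            p=P[l==i];r=cv2.minAreaRect((p[:,:2]*1000).astype(np.float32));print(n,name,st[i,4],"z",np.percentile(p[:,2],[5,50,95]).round(3),"rect",np.round(r[0],1),np.round(r[1],1),round(r[2],1),"mean",(p.mean(0)*1000).round(1))
    rep((z>.074)&(z<.086)&(v>110)&(s<60),"roof")
    rep((z>.052)&(z<.067)&(v<110)&(s<90),"rim")
    rep((v<60)&(z>.06)&(P[...,0]>.58),"knob")
    rep((v<110)&(z>.03)&(P[...,1]<-.2),"handle")
    rep((s>90)&(z>.125),"carton")
E
```

```text
roof mouth +x [0.572  0.0537 0.0793] 0.0025
roof mouth -x [0.4395 0.0706 0.0803] 0.0027
roof back -x [0.4588 0.2669 0.0799] 0.0006
roof back +x [0.591  0.2522 0.0806] 0.0006
tray h+x [ 0.5009 -0.2602  0.0501] 0.0044
tray h-x [ 0.3927 -0.2373  0.055 ] 0.0011
tray f+x [ 0.5326 -0.1016  0.0603] 0.002
tray f-x [ 0.429  -0.0854  0.0629] 0.019
knobtop [0.6275 0.0606 0.1006] 0.0008
scene roof 1548 z [0.077 0.08  0.082] rect [516.3 160. ] [201.5 147.3] 83.1 mean [528.4 143.1  79.7]
scene rim 288 z [0.052 0.056 0.06 ] rect [ 464.8 -171.1] [164.4 114.7] 78.3 mean [ 467.3 -173.1   55.9]
scene rim 46 z [0.053 0.061 0.066] rect [635.9  64.3] [12.  23.5] 12.4 mean [636.4  63.5  60.1]
scene handle 476 z [0.032 0.045 0.058] rect [ 454.4 -266.9] [123.4 133.5] 0.0 mean [ 455.  -247.8   45.1]
scene carton 490 z [0.132 0.135 0.137] rect [524.4 206. ] [67.2 90.6] 80.7 mean [526.7 206.6 134.7]
side roof 3163 z [0.078 0.08  0.083] rect [517.7 159.8] [206.3 137.9] 84.3 mean [511.9 157.8  80.3]
side rim 75 z [0.053 0.056 0.059] rect [ 450.2 -239.3] [ 24.2 102.6] 80.7 mean [ 449.7 -245.1   55.8]
side rim 100 z [0.052 0.055 0.06 ] rect [485.4 -98.6] [ 43.3 112.3] 57.0 mean [485.2 -98.1  55.8]
side rim 46 z [0.053 0.06  0.066] rect [627.7  69.7] [23.6  9.2] 3.3 mean [627.   70.7  60. ]
side knob 161 z [0.064 0.088 0.102] rect [626.6  65.8] [19.6 20.4] 72.0 mean [626.4  69.   86.5]
side handle 302 z [0.033 0.047 0.058] rect [ 438.  -273.9] [112.  103.4] 72.5 mean [ 445.5 -248.9   45.8]
side carton 1376 z [0.13  0.135 0.137] rect [524.  208.1] [69.5 88.1] 80.9 mean [523.8 211.9 134.8]
```

Rack mouth is at about (0.506, 0.060) with +x at 84°. The knob is near (0.624, 0.063), and the tray at (0.465, -0.171) with yaw about 78.5°. I'll turn the tool to yaw -6 and move over the knob.

```bash
python3 -m jog '[[[0,0,0,0,0,0.088,-1],[0,0,0,0,0,0.088,-1],[0,0,0,0,0,0.088,-1],[0,0,0,0,0,0.088,-1],[0,0,0,0,0,0.088,-1]]]' 60
python3 -m jog '[[[1,-2,0,0,0,0,-1],[1.8,-3.5,0,0,0,0,-1],[1.8,-3.6,0,0,0,0,-1],[1.8,-3.6,0,0,0,0,-1],[1.8,-3.6,0,0,0,0,-1]]]'
python3 -m jog '[[[1.8,-3.6,0,0,0,0,-1],[1.8,-3.6,0,0,0,0,-1],[1.8,-3.6,0,0,0,0,-1],[1.8,-3.6,0,0,0,0,-1],[1.8,-3.6,0,0,0,0,-1]]]'
python3 -m jog '[[[1.8,-3.6,0,0,0,0,-1],[1.8,-3.6,0,0,0,0,-1],[1.8,-3.6,0,0,0,0,-1],[1.8,-3.6,0,0,0,0,-1],[1.8,-3.6,0,0,0,0,-1]]]'
```

```text
time: 0.72
ee_pos: [0.2041, -0.5904, 0.2308]
eef_rot: [-180.0, 0.0, -6.3]
ft_force: [-0.1, 0.0, -0.4]
opening: 0.0856
finger_force: 0.0
time: 1.35
ee_pos: [0.3043, -0.4348, 0.2312]
eef_rot: [-180.0, -0.0, -6.0]
ft_force: [0.2, -0.1, -0.4]
opening: 0.0856
finger_force: 0.0
time: 1.98
ee_pos: [0.4123, -0.2655, 0.2313]
eef_rot: [-180.0, 0.0, -6.0]
ft_force: [0.5, -0.1, -0.4]
opening: 0.0855
finger_force: 0.0
time: 2.6
ee_pos: [0.5206, -0.0962, 0.2313]
eef_rot: [-180.0, 0.0, -6.0]
ft_force: [0.6, -0.1, 0.6]
opening: 0.0855
finger_force: 0.0
```

```bash
python3 -m jog '[[[0.4,-0.4,0,0,0,0,-1],[0,0,0,0,0,0,-1],[0,0,0,0,0,0,-1],[0,0,0,0,0,0,-1],[0,0,0,0,0,0,-1]]]'; python3 - <<'E'
from cell import ctrl
import cv2,numpy as np
d=ctrl.get_image("wrist");np.savez("pics/w1.npz",**d);cv2.imwrite("pics/w1.png",d["pixels"][:,:,::-1]);print(d["cam_to_world"].round(3))
E
```

```text
time: 3.22
ee_pos: [0.5248, -0.0959, 0.2314]
eef_rot: [180.0, -0.0, -6.2]
ft_force: [0.5, -0.1, 0.4]
opening: 0.0852
finger_force: 0.0
[[-0.108 -0.944 -0.313  0.605]
 [-0.994  0.102  0.035 -0.106]
 [-0.001  0.314 -0.949  0.374]
 [ 0.     0.     0.     1.   ]]
```

View pics/w1.png

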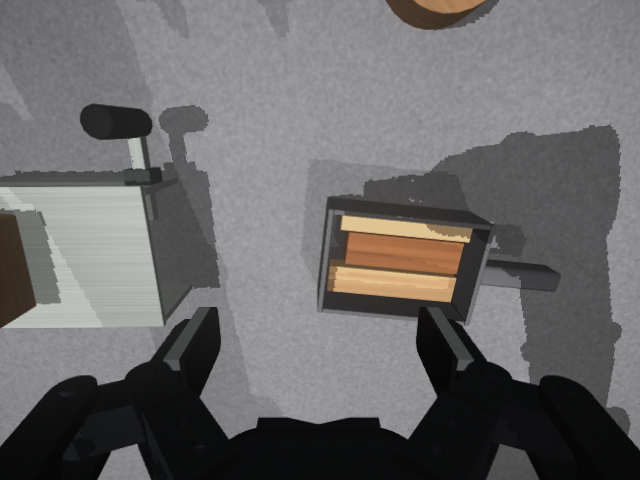

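The wrist view shows the roof's mouth edge from (148,186) to (163,325) and the knob top at about (97,121). The tray rim corners are at (330,197), (494,223), (468,322) and (319,311), with the handle running right from (487,265) to (558,272).

```bash
python3 - <<'E'
import numpy as np,cv2
from h import *
d=np.load("pics/w1.npz");S=np.load("pics/scene0.npz");D=np.load("pics/side0.npz")
m=plane(d,[(148,186),(163,325)],.08);e=m[0]-m[1];print("mouth",m.round(4),"mid",m.mean(0).round(4),"len",np.linalg.norm(e),"yaw",np.degrees(np.arctan2(e[0],-e[1])))
g=cv2.cvtColor(d["pixels"],cv2.COLOR_RGB2HSV).astype(int)
# roof edge fit by column transition on rows
pts=[]
for r in range(195,316,4):
    row=g[r,130:185,2].astype(float);pts.append((130+np.argmin(np.diff(cv2.blur(row[None],(3,1))[0]))+.5,r))
P=plane(d,pts,.08)[:,:2].astype(np.float32);v=cv2.fitLine(P,cv2.DIST_HUBER,0,.01,.01).ravel();print("edge line",v)
t=plane(d,[(330,197),(494,223),(468,322),(319,311)],.06);print("tray",t.round(4).tolist(),t.mean(0).round(4));
for a,b in((1,0),(2,3)):
    q=t[b]-t[a];print("len",np.linalg.norm(q),"yaw",np.degrees(np.arctan2(q[1],q[0])))
for a,b in((0,3),(1,2)):
    q=t[b]-t[a];print("w",np.linalg.norm(q),"yaw-90",np.degrees(np.arctan2(q[1],q[0]))-90)
print("handle",plane(d,[(487,262),(560,270)],.054).round(4).tolist())
print("knob plane",plane(d,[(97,121)],.1).round(4), "tri",tri(d,(97,121),D,(326.7,248.3)),tri(d,(97,121),S,(314,230.5)))
print("roof corner tri",tri(d,(148,186),D,(350.8,256.3)),tri(d,(148,186),S,(315,224.1)))
print("handle end tri",tri(d,(560,270),D,(421.3,173)),"rim",tri(d,(330,197),S,(262.7,214.5)),tri(d,(494,223),S,(213.6,205.5)))
E
```

```text
mouth [[0.573  0.0435 0.08  ]
 [0.4386 0.0646 0.08  ]] mid [0.5058 0.0541 0.08  ] len 0.13604853630849745 yaw 81.09198894737317
edge line [ 0.9945563  -0.10420048  0.5173234   0.0565506 ]
tray [[0.5431, -0.1103, 0.06], [0.5016, -0.2615, 0.06], [0.3967, -0.2402, 0.06], [0.4258, -0.0874, 0.06]] [ 0.4668 -0.1749  0.06  ]
len 0.1568055691266495 yaw 74.65910395919951
len 0.1555275140032495 yaw 79.18211036707463
w 0.11943776283187987 yaw-90 78.97772292154204
w 0.10707831383598378 yaw-90 78.53155069481616
handle [[0.4596, -0.2597, 0.054], [0.4433, -0.3319, 0.054]]
knob plane [[0.6265 0.0579 0.1   ]] tri (array([0.62730521, 0.05904583, 0.09828609]), np.float64(0.001342354054255618)) (array([0.62618595, 0.05931781, 0.09920897]), np.float64(0.0017551027869878747))
roof corner tri (array([0.57255411, 0.04809378, 0.07114086]), np.float64(0.0010345141277206865)) (array([0.57061429, 0.04931542, 0.07627486]), np.float64(0.00782745004721571))
handle end tri (array([ 0.42586872, -0.35546646,  0.02253581]), np.float64(0.0031466406987164545)) rim (array([ 0.54252589, -0.10494127,  0.06680644]), np.float64(0.011137514806998362)) (array([ 0.49733787, -0.26412115,  0.0466749 ]), np.float64(0.007171423029975383))
```

```bash
python3 -m jog '[[[1.7,-3.3,0,0,0,0,-1],[1.7,-3.3,0,0,0,0,-1],[1.7,-3.3,0,0,0,0,-1],[1.7,-3.3,0,0,0,0,-1],[1.6,-3.3,0,0,0,0,-1]]]'
python3 -m jog '[[[0,0,2,0,0,0,-1],[0,0,4,0,0,0,-1],[0,0,4,0,0,0,-1],[0,0,1,0,0,0,-1],[0,0,0,0,0,0,-1]]]'
```

```text
time: 3.9
ee_pos: [0.6269, 0.0605, 0.2312]
eef_rot: [180.0, -0.0, -6.2]
ft_force: [1.1, -0.5, -0.4]
opening: 0.0854
finger_force: 0.0
time: 4.53
ee_pos: [0.6264, 0.0597, 0.1215]
eef_rot: [180.0, 0.0, -6.2]
ft_force: [0.2, 0.8, 0.5]
opening: 0.0854
finger_force: 0.0
```

```bash
python3 - <<'E'
from cell import ctrl
import cv2,numpy as np
d=ctrl.get_image("wrist");np.savez("pics/w2.npz",**d);cv2.imwrite("pics/w2.png",d["pixels"][:,:,::-1]);print(d["cam_to_world"].round(3))
E
```

```text
[[-0.107 -0.944 -0.313  0.706]
 [-0.994  0.101  0.034  0.05 ]
 [-0.001  0.315 -0.949  0.264]
 [ 0.     0.     0.     1.   ]]
```

View pics/w2.png

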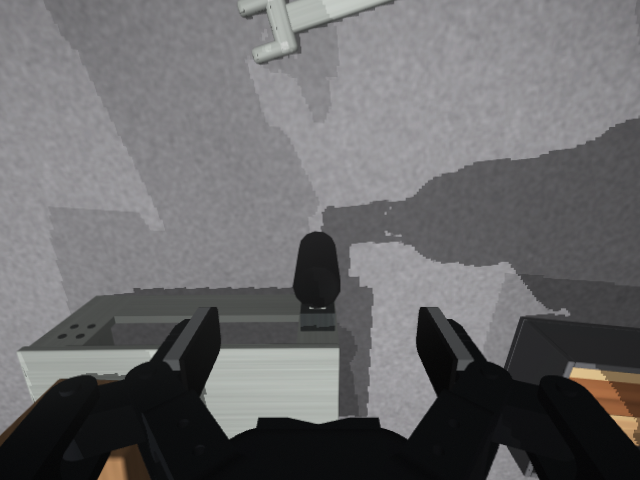

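The knob stands centred between the fingers at about (318,285), and the roof's mouth corner is at (340,348). I'll descend and grip.

```bash
python3 - <<'E'
from h import *
d=np.load("pics/w2.npz");print(plane(d,[(317,287)],.1).round(4),plane(d,[(340,348)],.08).round(4))
E
python3 -m jog '[[[0,0,2,0,0,0,-1],[0,0,2,0,0,0,-1],[0,0,2,0,0,0,-1],[0,0,0.2,0,0,0,-1],[0,0,0,0,0,0,1]]]' 50
python3 -m jog '[[[0,0,0,0,0,0,1],[0,0,0,0,0,0,1],[0,0,0,0,0,0,1],[0,0,0,0,0,0,1],[0,0,0,0,0,0,1]]]' 50
```

```text
[[0.6271 0.0588 0.1   ]] [[0.5739 0.0501 0.08  ]]
time: 5.2
ee_pos: [0.6273, 0.06, 0.0609]
eef_rot: [-180.0, -0.1, -6.2]
ft_force: [0.3, 0.0, -0.1]
opening: 0.0697
finger_force: 0.0
time: 5.82
ee_pos: [0.6268, 0.0604, 0.0602]
eef_rot: [-180.0, -0.1, -6.1]
ft_force: [-1.1, 1.4, 5.8]
opening: 0.0249
finger_force: 48.9
```

```bash
python3 -m jog '[[[0.8,0,0,0,0,0,1],[0.9,0,0,0,0,0,1],[0.9,0,0,0,0,0,1],[0.8,0,0,0,0,0,1],[0.6,0,0,0,0,0,1]]]'
python3 -m jog '[[[0.3,0,0,0,0,0,1],[0.2,0,0,0,0,0,1],[0,0,0,0,0,0,1],[0,0,0,0,0,0,1],[0,0,0,0,0,0,1]]]'
```

```text
time: 6.45
ee_pos: [0.6663, 0.0564, 0.0602]
eef_rot: [-179.9, -0.0, -6.1]
ft_force: [-2.8, 2.0, 6.5]
opening: 0.0249
finger_force: 49.1
time: 7.08
ee_pos: [0.6664, 0.0564, 0.0601]
eef_rot: [180.0, 0.5, -6.1]
ft_force: [-21.3, 1.9, 21.9]
opening: 0.0249
finger_force: 50.7
```

```bash
python3 -m jog '[[[-0.4,0,0,0,0,0,1],[0,0,0,0,0,0,-1],[0,0,0,0,0,0,-1],[0,0,0,0,0,0,-1],[0,0,-3,0,0,0,-1]]]'
python3 -m jog '[[[0,0,-4,0,0,0,-1],[0,0,-4,0,0,0,-1],[0,0,-4,0,0,0,-1],[0,0,-2,0,0,0,-1],[0,0,0,0,0,0,-1]]]'
python3 - <<'E'
from cell import ctrl
print(ctrl.state()["qpos"].round(1))
E
```

```text
time: 7.7
ee_pos: [0.6652, 0.0548, 0.087]
eef_rot: [179.9, 0.3, -6.2]
ft_force: [1.2, 0.4, 0.3]
opening: 0.0855
finger_force: 0.0
time: 8.32
ee_pos: [0.668, 0.0555, 0.2309]
eef_rot: [-180.0, -0.2, -6.2]
ft_force: [0.4, -0.7, 0.5]
opening: 0.0852
finger_force: 0.0
[  -2.7   29.7  -10.5   82.5    5.6   68.1 -110.1]
```

The bolt hit its stop at 39.7 mm of travel, so it had started about 5 mm out. The stop confirms the mouth at about (0.506, 0.059). Next I'll go to the tray handle.

```bash
python3 -m jog '[[[0,0,0,0,0,-0.148,-1],[0,0,0,0,0,-0.148,-1],[0,0,0,0,0,-0.148,-1],[0,0,0,0,0,-0.148,-1],[0,0,0,0,0,-0.148,-1]]]'
python3 -m jog '[[[0,0,0,0,0,-0.148,-1],[0,0,0,0,0,-0.148,-1],[0,0,0,0,0,-0.148,-1],[0,0,0,0,0,-0.148,-1],[0,0,0,0,0,-0.148,-1]]]'
python3 -m jog '[[[-3,-1,0,0,0,0,-1],[-4.1,-1.5,0,0,0,0,-1],[-4.1,-1.5,0,0,0,0,-1],[-4.1,-1.5,0,0,0,0,-1],[-4.1,-1.5,0,0,0,0,-1]]]'
python3 -m jog '[[[-4.1,-1.5,0,0,0,0,-1],[-4.1,-1.5,0,0,0,0,-1],[-4.1,-1.5,0,0,0,0,-1],[-4.1,-1.5,0,0,0,0,-1],[-4.1,-1.5,0,0,0,0,-1]]]'
```

```text
time: 8.95
ee_pos: [0.6663, 0.0552, 0.2272]
eef_rot: [-179.9, 0.1, 36.5]
ft_force: [0.5, 0.4, 0.5]
opening: 0.0856
finger_force: 0.0
time: 9.57
ee_pos: [0.6663, 0.0552, 0.2273]
eef_rot: [-179.9, 0.0, 78.9]
ft_force: [-0.3, 0.8, 0.2]
opening: 0.0857
finger_force: 0.0
time: 10.2
ee_pos: [0.5586, -0.1223, 0.2276]
eef_rot: [-179.9, -0.0, 78.6]
ft_force: [-0.4, -1.1, 0.6]
opening: 0.0855
finger_force: 0.0
time: 10.82
ee_pos: [0.4448, -0.3082, 0.2278]
eef_rot: [-179.9, -0.1, 78.6]
ft_force: [0.0, -0.8, 0.1]
opening: 0.0852
finger_force: 0.0
```

```bash
python3 -m jog '[[[-1,-0.5,0,0,0,0,-1],[0,0,0,0,0,0,-1],[0,0,0,0,0,0,-1],[0,0,0,0,0,0,-1],[0,0,0,0,0,0,-1]]]'; python3 - <<'E'
from cell import ctrl
import cv2,numpy as np
d=ctrl.get_image("wrist");np.savez("pics/w3.npz",**d);cv2.imwrite("pics/w3.png",d["pixels"][:,:,::-1])
E
```

```text
time: 11.45
ee_pos: [0.44, -0.3153, 0.2293]
eef_rot: [180.0, -0.0, 78.7]
ft_force: [0.1, 0.4, 0.4]
opening: 0.0854
finger_force: 0.0
```

View pics/w3.png

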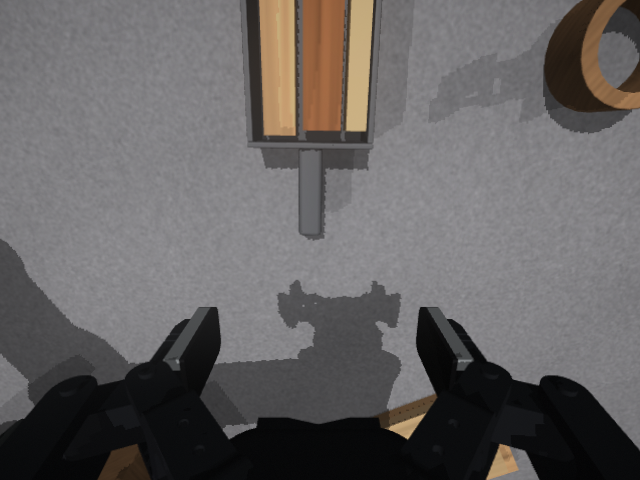

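The handle runs straight ahead from its base at (311,150) to its end at (311,235), almost parallel with the tool and slightly left of centre.

```bash
python3 - <<'E'
from h import *
d=np.load("pics/w3.npz")
print(plane(d,[(311,150),(311,234)],.054).round(4))
t=plane(d,[(248,147),(371,147),(379,20),(243,20)],.06);print(t.round(4).tolist())
print(plane(np.load("pics/w1.npz"),[(487,265),(558,277)],.054).round(4))
T=d["cam_to_world"];print(T.round(3))
E
```

```text
[[ 0.4456 -0.2548  0.054 ]
 [ 0.4298 -0.3319  0.054 ]]
[[0.3922, -0.2413, 0.06], [0.4979, -0.2623, 0.06], [0.5179, -0.1687, 0.06], [0.4133, -0.1479, 0.06]]
[[ 0.4564 -0.2598  0.054 ]
 [ 0.4357 -0.3307  0.054 ]]
[[ 0.981 -0.185 -0.061  0.455]
 [-0.195 -0.931 -0.308 -0.237]
 [ 0.001  0.314 -0.949  0.372]
 [ 0.     0.     0.     1.   ]]
```

```bash
python3 -m jog '[[[0,-0.8,3,0,0,0,-1],[0,0,4,0,0,0,-1],[0,0,4,0,0,0,-1],[0,0,4,0,0,0,-1],[0,0,2,0,0,0,-1]]]'
python3 -m jog '[[[0,0,1.5,0,0,0,-1],[0,0,1.2,0,0,0,-1],[0,0,1,0,0,0,-1],[0,0,0,0,0,0,-1],[0,0,0,0,0,0,1]]]' 70
python3 -m jog '[[[0,0,0,0,0,0,1],[0,0,0,0,0,0,1],[0,0,0,0,0,0,1],[0,0,0,0,0,0,1],[0,0,0,0,0,0,1]]]'
```

```text
time: 12.12
ee_pos: [0.4308, -0.3138, 0.0573]
eef_rot: [-179.9, -0.1, 78.7]
ft_force: [-0.3, -0.9, 0.2]
opening: 0.0855
finger_force: 0.0
time: 12.75
ee_pos: [0.4319, -0.3147, 0.0228]
eef_rot: [180.0, 0.0, 78.6]
ft_force: [0.7, -0.0, 0.8]
opening: 0.0696
finger_force: 0.0
time: 13.38
ee_pos: [0.4321, -0.3147, 0.0227]
eef_rot: [179.9, 0.0, 78.6]
ft_force: [0.7, 0.2, 4.9]
opening: 0.0212
finger_force: 69.6
```

```bash
python3 -m jog '[[[0,0,0,0,0,-0.03,1],[0,0,0,0,0,-0.03,1],[0,0,0,0,0,-0.034,1],[0.6,0.2,0,0,0,0,1],[1.2,0.3,0,0,0,0,1]]]'
python3 -m jog '[[[1.4,0.4,0,0,0,0,1],[1.4,0.4,0,0,0,0,1],[1.4,0.4,0,0,0,0,1],[1.4,0.4,0,0,0,0,1],[1.4,0.4,0,0,0,0,1]]]'
python3 -m jog '[[[1.4,0.4,0,0,0,0,1],[1.4,0.3,0,0,0,0,1],[1.1,0.2,0,0,0,0,1],[0.7,0.1,0,0,0,0,1],[0,0,0,0,0,0,1]]]'
python3 - <<'E'
from cell import ctrl
import cv2,numpy as np
for n in("wrist","scene","side"):
    d=ctrl.get_image(n);np.savez(f"pics/{n}4.npz",**d)
    if n=="wrist":cv2.imwrite("pics/w4.png",d["pixels"][:,:,::-1])
E
```

```text
time: 14.0
ee_pos: [0.4375, -0.3003, 0.0228]
eef_rot: [-180.0, 0.2, 83.9]
ft_force: [-3.1, -8.5, 7.8]
opening: 0.0215
finger_force: 70.1
time: 14.62
ee_pos: [0.4648, -0.2321, 0.0228]
eef_rot: [-180.0, 0.2, 84.0]
ft_force: [-3.5, -9.7, 10.0]
opening: 0.021
finger_force: 70.2
time: 15.25
ee_pos: [0.4802, -0.1861, 0.0228]
eef_rot: [180.0, 0.1, 84.1]
ft_force: [-2.0, -3.8, 8.9]
opening: 0.0212
finger_force: 70.2
```

View pics/w4.png

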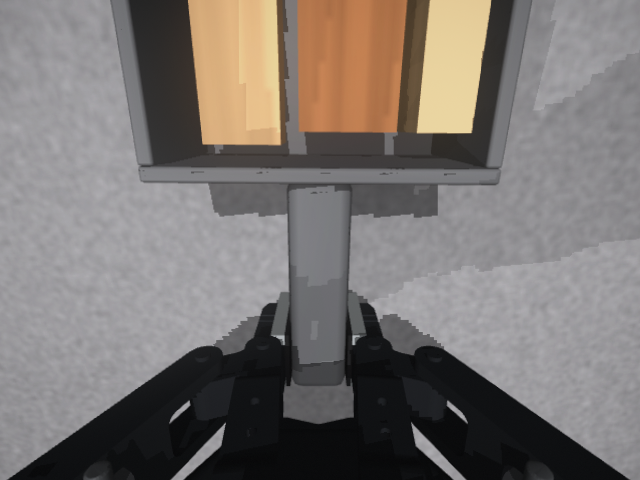

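The handle is held squarely, and the tray's rear rim runs from (140,182) to (499,184). I'll compute its yaw and offset against the rack axis.

```bash
python3 - <<'E'
from h import *
d=np.load("pics/wrist4.npz")
t=plane(d,[(140,182),(499,184)],.06);e=t[1]-t[0];print(t.round(4).tolist(),np.linalg.norm(e))
c=t.mean(0);print("rear mid",c.round(4),"yaw",np.degrees(np.arctan2(e[0],-e[1])))
a=np.radians(84);X=np.array([np.cos(a),np.sin(a)]);Y=np.array([-X[1],X[0]]);M=np.array([.5058,.0592])
q=c[:2]-M;print("rear mid in rack",q@X,q@Y)
for n,w in(("scene",(170,275,195,405)),("side",(165,365,315,440))):
    d=np.load(f"pics/{n}4.npz");P=cloud(d);z=P[...,2];ok=np.zeros((480,640),bool);ok[w[0]:w[1],w[2]:w[3]]=1;ok&=d["depth"]>0
    hsv=cv2.cvtColor(d["pixels"],cv2.COLOR_RGB2HSV).astype(int)
    m=ok&(z>.074)&(z<.086)&(hsv[...,2]>110)&(hsv[...,1]<60)&(P[...,1]>.03);p=(P[m][:,:2]-M)
    x,y=p@X,p@Y;print(n,"roof",np.percentile(x,[.5,99.5]).round(4),np.percentile(y,[.5,99.5]).round(4))
    m=ok&(z>.05)&(z<.066)&(hsv[...,2]<120)&(hsv[...,1]<90)&(P[...,1]<.05);p=(P[m][:,:2]-M);x,y=p@X,p@Y;k=(x>-.18)&(x<-.01);print(n,"rim",np.percentile(x[k],[1,99]).round(4),np.percentile(y[k],[1,99]).round(4))
E
```

```text
[[0.4327, -0.1171, 0.06], [0.5411, -0.129, 0.06]] 0.10905496614581836
rear mid [ 0.4869 -0.123   0.06  ] yaw 83.75743517397858
rear mid in rack -0.18320298323264356 -0.0002528831302342954
scene roof [0.0018 0.2006] [-0.0719  0.0692]
scene rim [-0.1774 -0.02  ] [-0.0594  0.054 ]
side roof [0.0009 0.203 ] [-0.0695  0.0673]
side rim [-0.1791 -0.0193] [-0.055   0.0519]
```

```bash
python3 -m jog '[[[0.8,0,0,0,0,0,1],[1,0,0,0,0,0,1],[1,0,0,0,0,0,1],[1,0,0,0,0,0,1],[1,0,0,0,0,0,1]]]'
python3 -m jog '[[[1.2,0,0,0,0,0,1],[1.2,0,0,0,0,0,1],[1.2,0,0,0,0,0,1],[1.2,0,0,0,0,0,1],[1.2,0,0,0,0,0,1]]]'
```

```text
time: 16.02
ee_pos: [0.4851, -0.14, 0.0228]
eef_rot: [180.0, 0.2, 84.0]
ft_force: [-0.1, -9.5, 9.8]
opening: 0.0209
finger_force: 70.2
time: 16.65
ee_pos: [0.4913, -0.0805, 0.0227]
eef_rot: [-180.0, 0.2, 83.9]
ft_force: [-1.1, -10.9, 10.8]
opening: 0.0208
finger_force: 70.4
```

```bash
python3 -m jog '[[[1.2,0,0,0,0,0,1],[1.2,0,0,0,0,0,1],[1.2,0,0,0,0,0,1],[1.2,0,0,0,0,0,1],[1.2,0,0,0,0,0,1]]]'
python3 -m jog '[[[1,0,0,0,0,0,1],[1,0,0,0,0,0,1],[0.8,0,0,0,0,0,1],[0.5,0,0,0,0,0,1],[0.3,0,0,0,0,0,1]]]'
```

```text
time: 17.27
ee_pos: [0.4976, -0.0212, 0.0227]
eef_rot: [-180.0, 0.3, 83.9]
ft_force: [-1.1, -11.5, 12.8]
opening: 0.0214
finger_force: 70.7
time: 17.9
ee_pos: [0.5013, 0.0144, 0.0227]
eef_rot: [-180.0, 0.3, 83.9]
ft_force: [-2.4, -12.1, 15.0]
opening: 0.021
finger_force: 71.0
```

```bash
python3 -m jog '[[[0.3,0,-0.05,0,0,0,1],[0.3,0,0,0,0,0,1],[0.3,0,0,0,0,0,1],[0.3,0,0,0,0,0,1],[0.1,0,0,0,0,0,1]]]'
python3 -m jog '[[[0.1,0,0,0,0,0,1],[0.1,0,0,0,0,0,1],[0.1,0,0,0,0,0,1],[0.1,0,0,0,0,0,1],[0,0,0,0,0,0,1]]]'
```

```text
time: 18.52
ee_pos: [0.5023, 0.0283, 0.0228]
eef_rot: [-179.9, 0.2, 84.0]
ft_force: [-0.6, -7.8, 7.2]
opening: 0.0211
finger_force: 70.0
time: 19.15
ee_pos: [0.5024, 0.0298, 0.0227]
eef_rot: [-179.9, 0.4, 83.9]
ft_force: [-1.5, -15.3, 10.4]
opening: 0.021
finger_force: 70.4
```

```bash
python3 -m jog '[[[0.2,0,0,0,0,0,1],[0.2,0,0,0,0,0,1],[0.1,0,0,0,0,0,1],[0,0,0,0,0,0,1],[0,0,0,0,0,0,1]]]'
```

```text
time: 19.77
ee_pos: [0.5024, 0.0298, 0.0227]
eef_rot: [-179.8, 0.7, 83.7]
ft_force: [-2.2, -31.4, 16.7]
opening: 0.0211
finger_force: 71.2
```

```bash
python3 -m jog '[[[-0.5,0,0,0,0,0,1],[0,0,0,0,0,0,-1],[0,0,0,0,0,0,-1],[0,0,0,0,0,0,-1],[0,0,0,0,0,0,-1]]]'
python3 -m jog '[[[0,0,-2,0,0,0,-1],[0,0,-4,0,0,0,-1],[0,0,-5,0,0,0,-1],[0,0,-5,0,0,0,-1],[0,0,-4,0,0,0,-1]]]'
python3 - <<'E'
from cell import ctrl
import cv2,numpy as np
d=ctrl.get_image("scene");e=ctrl.get_image("side");w=ctrl.get_image("wrist")
for n,x in(("scene",d),("side",e),("wrist",w)):np.savez(f"pics/{n}5.npz",**x)
a=cv2.resize(d["pixels"][170:280,260:420],None,fx=2.4,fy=2.4);b=cv2.resize(e["pixels"][180:370,300:440],None,fx=2.4,fy=2.4)
C=np.zeros((456,a.shape[1]+b.shape[1],3),np.uint8);C[:a.shape[0],:a.shape[1]]=a;C[:,a.shape[1]:]=b;cv2.imwrite("pics/c5.png",C[:,:,::-1])
print(ctrl.state()["qpos"].round(1))
E
```

```text
time: 20.4
ee_pos: [0.5032, 0.0354, 0.0227]
eef_rot: [-180.0, -0.0, 84.1]
ft_force: [-0.6, -0.1, 0.7]
opening: 0.0855
finger_force: 0.0
time: 21.02
ee_pos: [0.5034, 0.0353, 0.2249]
eef_rot: [179.9, -0.0, 84.1]
ft_force: [0.1, -0.6, -0.7]
opening: 0.0855
finger_force: 0.0
[ 13.2  16.8 -29.1 105.4   9.4  59.9 -25.5]
```

View pics/c5.png

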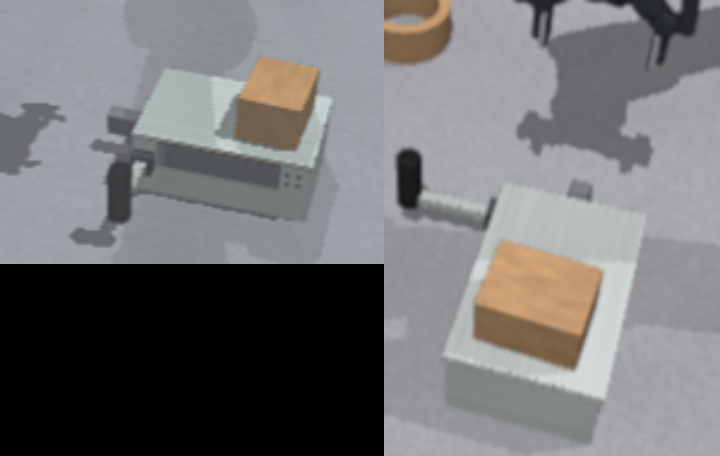

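The tray is in with its handle sticking out at the mouth, at (120,120) on the left and (580,190) on the right. The knob is out at (120,190), and the carton hasn't moved. I'll go back to the knob.

```bash
python3 -m jog '[[[0,0,0,0,0,0.157,-1],[0,0,0,0,0,0.157,-1],[0,0,0,0,0,0.157,-1],[0,0,0,0,0,0.157,-1],[0,0,0,0,0,0.157,-1]]]'
python3 -m jog '[[[0,0,0,0,0,0.157,-1],[0,0,0,0,0,0.157,-1],[0,0,0,0,0,0.157,-1],[0,0,0,0,0,0.157,-1],[0,0,0,0,0,0.157,-1]]]'
python3 -m jog '[[[2.5,-0.6,0,0,0,0,-1],[3.5,-0.8,0,0,0,0,-1],[4,-1,0,0,0,0,-1],[3.5,-0.8,0,0,0,0,-1],[2.4,-0.6,0,0,0,0,-1]]]'
python3 -m jog '[[[0,0,2,0,0,0,-1],[0,0,4,0,0,0,-1],[0,0,4,0,0,0,-1],[0,0,1,0,0,0,-1],[0,0,0,0,0,0,-1]]]'
python3 - <<'E'
from cell import ctrl
from h import *
d=ctrl.get_image("wrist");np.savez("pics/w6.npz",**d);P=cloud(d);m=(d["depth"]>0)&(P[...,2]>.094)&(P[...,2]<.104)&(abs(P[...,0]-.667)<.03)&(abs(P[...,1]-.056)<.025)
print(m.sum(),P[m].mean(0).round(4), P[m].min(0).round(4),P[m].max(0).round(4))
E
```

```text
time: 21.8
ee_pos: [0.5024, 0.0349, 0.2213]
eef_rot: [-179.9, 0.1, 38.8]
ft_force: [-0.1, -0.2, -0.3]
opening: 0.0854
finger_force: 0.0
time: 22.42
ee_pos: [0.5024, 0.0349, 0.2213]
eef_rot: [180.0, 0.1, -6.2]
ft_force: [0.1, -0.5, -0.2]
opening: 0.0857
finger_force: 0.0
time: 23.05
ee_pos: [0.666, 0.0565, 0.2205]
eef_rot: [179.9, 0.1, -5.9]
ft_force: [0.6, 0.3, 0.3]
opening: 0.0856
finger_force: 0.0
time: 23.68
ee_pos: [0.6649, 0.0564, 0.1121]
eef_rot: [180.0, 0.1, -5.9]
ft_force: [0.7, 0.1, 0.9]
opening: 0.0854
finger_force: 0.0
1920 [0.6673 0.0549 0.0992] [0.6535 0.042  0.094 ] [0.679  0.0683 0.1017]
```

```bash
python3 -m jog '[[[0.1,0,2,0,0,0,-1],[0,0,2,0,0,0,-1],[0,0,1.2,0,0,0,-1],[0,0,0,0,0,0,-1],[0,0,0,0,0,0,1]]]' 50
python3 -m jog '[[[0,0,0,0,0,0,1],[0,0,0,0,0,0,1],[0,0,0,0,0,0,1],[0,0,0,0,0,0,1],[0,0,0,0,0,0,1]]]' 50
python3 -m jog '[[[-0.8,0,0,0,0,0,1],[-0.9,0,0,0,0,0,1],[-0.9,0,0,0,0,0,1],[-0.9,0,0,0,0,0,1],[-0.5,0,0,0,0,0,1]]]'
```

```text
time: 24.35
ee_pos: [0.6667, 0.0563, 0.0611]
eef_rot: [-180.0, -0.0, -5.9]
ft_force: [0.1, 0.5, 1.2]
opening: 0.0696
finger_force: 0.0
time: 24.98
ee_pos: [0.6667, 0.0564, 0.0614]
eef_rot: [-180.0, -0.0, -5.9]
ft_force: [-0.9, 0.3, 5.9]
opening: 0.0245
finger_force: 48.9
time: 25.6
ee_pos: [0.6263, 0.0605, 0.0614]
eef_rot: [-180.0, -0.1, -5.9]
ft_force: [3.3, 0.3, 5.0]
opening: 0.0248
finger_force: 49.4
```

```bash
python3 -m jog '[[[-0.3,0,0,0,0,0,1],[-0.2,0,0,0,0,0,1],[-0.2,0,0,0,0,0,1],[-0.2,0,0,0,0,0,1],[0,0,0,0,0,0,1]]]'
```

```text
time: 26.22
ee_pos: [0.6217, 0.061, 0.0615]
eef_rot: [-179.9, -0.5, -6.0]
ft_force: [18.0, -0.8, -8.4]
opening: 0.0249
finger_force: 49.9
```

```bash
python3 -m jog '[[[-0.1,0,0,0,0,0,1],[0.3,0,0,0,0,0,1],[0,0,0,0,0,0,-1],[0,0,0,0,0,0,-1],[0,0,0,0,0,0,-1]]]'
python3 -m jog '[[[0,0,0,0,0,0,-1],[0,0,-2,0,0,0,-1],[0,0,-4,0,0,0,-1],[0,0,-5,0,0,0,-1],[0,0,-5,0,0,0,-1]]]'
python3 -m jog '[[[3,3,0,0,0,0,-1],[4,4,0,0,0,0,-1],[3,4,0,0,0,0,-1],[0,3,0,0,0,0,-1],[0,0,0,0,0,0,-1]]]'
python3 - <<'E'
from cell import ctrl
import cv2
from h import *
a=np.radians(84);X=np.array([np.cos(a),np.sin(a)]);Y=np.array([-X[1],X[0]]);M=np.array([.5058,.0592])
D={}
for n in("scene","side","wrist"):
    d=ctrl.get_image(n);np.savez(f"pics/{n}7.npz",**d);D[n]=d;P=cloud(d);z=P[...,2];p=P[...,:2]-M;x,y=p@X,p@Y
    hsv=cv2.cvtColor(d["pixels"],cv2.COLOR_RGB2HSV).astype(int);v=hsv[...,2];ok=(d["depth"]>0)
    k=ok&(z>.09)&(z<.104)&(v<70)&(abs(x-.014)<.03)&(y<-.085)&(y>-.19);h=ok&(z>.035)&(z<.062)&(abs(y)<.03)&(x<-.005)&(x>-.09)
    if k.sum()>5:print(n,"knob y",y[k].min().round(4),y[k].max().round(4),k.sum())
    if h.sum()>5:print(n,"handle x",np.percentile(x[h],[1,99]).round(4),"y",np.percentile(y[h],[1,99]).round(4),h.sum())
w=cv2.resize(D["wrist"]["pixels"],(400,300));s=cv2.resize(D["scene"]["pixels"],(400,300));e=cv2.resize(D["side"]["pixels"],(400,300))
C=np.vstack([np.hstack([s,e]),np.hstack([w,cv2.resize(D["scene"]["pixels"][170:290,260:420],(400,300))])]);cv2.imwrite("pics/f.png",C[:,:,::-1])
E
```

```text
time: 26.85
ee_pos: [0.6186, 0.0611, 0.0604]
eef_rot: [180.0, 0.1, -5.9]
ft_force: [-0.1, 0.6, 0.0]
opening: 0.0774
finger_force: 0.0
time: 27.48
ee_pos: [0.6191, 0.0611, 0.2222]
eef_rot: [180.0, 0.0, -5.9]
ft_force: [-0.2, -0.3, 0.0]
opening: 0.0856
finger_force: 0.0
time: 28.1
ee_pos: [0.7041, -0.0927, 0.2202]
eef_rot: [179.9, 0.1, -6.2]
ft_force: [0.5, 0.6, -0.3]
opening: 0.0854
finger_force: 0.0
scene knob y -0.1286 -0.1047 58
scene handle x [-0.0449 -0.0091] y [-0.0135  0.0115] 115
side knob y -0.1255 -0.1044 81
side handle x [-0.0464 -0.0221] y [-0.0119  0.0094] 70
wrist knob y -0.1284 -0.1046 458
wrist handle x [-0.0492 -0.0056] y [-0.0121  0.0094] 1082
```

View pics/f.png

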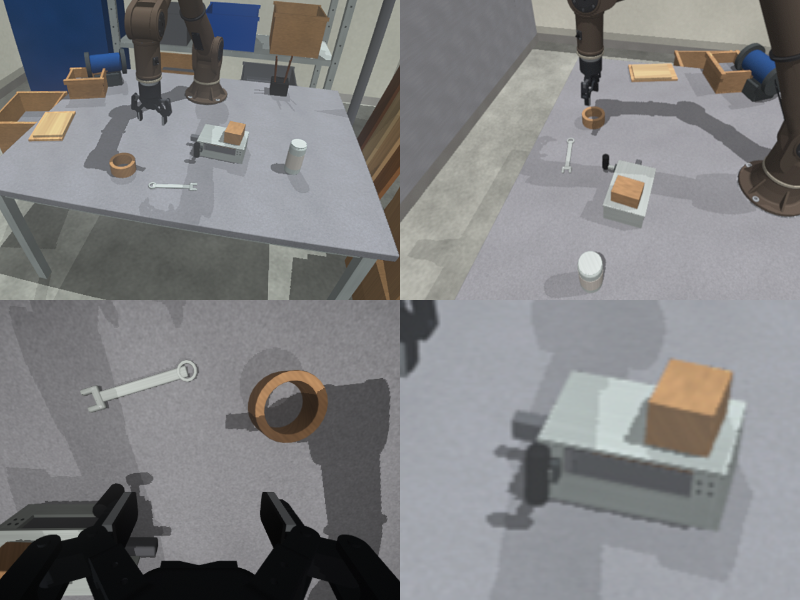

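The final picture shows the handle outward at the mouth with its end at rack x of about -47 mm, as expected for the stowed tray. The bolt's knob is home, having met its stop after 45.0 mm, and the carton, tape, can and wrench are where they were.

```bash
python3 -c "
from cell import ctrl
print(ctrl.job_done())"
```

```text
the job is handed in; nothing more can be done
None
```

The tray is stowed against the back of the stand, handle outwards, with the bolt pushed fully home, and the job was handed in at about 28 s without any verdict shown; the carton, tape roll, spray can and wrench were left alone.

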